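Fold a microscopist's ratchet forearm rest down flat

TASK

Fold the forearm rest on the microscopy bench down flat: press the red thumb paddle of its ratchet pawl down until the pawl snaps over and stays clear of the teeth, then push the padded arm steadily down past the teeth until it lies fully home on its stop, and take your hand away. Only press and push: lift nothing, not the arm either, do not lean on the arm while the pawl is still in the teeth and do not slam it down, and leave the other things on the bench where they stand.

Things in the scene. Friction and masses are not known exactly. Their poses are not given: they have to be found in the camera images.
- rest_base: Fixed light-grey steel base of the forearm rest: plate 11 mm high from x = -145 to +225 mm, 120 mm wide. Origin on the bench straight below the arm's hinge. x points along the lowered arm from hinge to free end, y along the hinge axis, z up. Hinge lugs at x = 0 are 73 mm high, pawl lugs at x = -55 mm 110 mm high, both within y = 24 mm either side; stop block at x = 180 mm, top 45 mm.
- hinge (a point): Point on the arm's hinge axis, in the middle of the rest: 55 mm above the bench, straight above the origin of rest_base. The axis is level, along the y axis of rest_base.
- rest_arm (a joint): Angle of the padded arm, rad: 0 = level, down on its stop; grows as the free end rises; starts at 0.36 to 0.70. Stiff hinge: it stays where it is left, even with the pawl out; 3 to 8 N down, 170 to 200 mm out, moves it. Its toothed sector (radius 45 mm) has teeth every 0.15 rad up to 0.75. With the pawl in it sinks at most one tooth, then locks; upwards the teeth click past.
- rest_pad: Grey-blue vinyl pad on the arm, firm, 235 long x 85 wide x 25 mm. Origin on its upper face, centre line, 200 mm along the arm from the hinge and 35 mm above the arm's line through the hinge; it covers 55 to 290 mm along the arm. x along the arm to the free end, z out of the upper face. Level, the face is 90 mm above the bench; raised, the free end is 190 to 270 mm up.
- pawl (a joint): Angle of the ratchet pawl about its pivot (55 mm behind and 41 mm above the hinge), rad: 0 to 0.07 = nose in or resting on the teeth; 0.26 = fully out, clear of the teeth. A sprung ball detent holds it at either end: pressed well past the middle (about 0.16) it snaps over to 0.26 and stays there; let go earlier it springs back or sticks half way.
- paddle: Red ribbed thumb paddle on the pawl's tail, 30 (x) x 36 (y) x 6 mm, free behind the rear lugs. Origin: centre of its upper face, 118 mm behind the hinge (x = -118 mm of rest_base), 116 mm above the bench at pawl = 0. Press straight down from above: 16 mm travel in all from that height, it snaps over at about 11 mm. About 5 N, up to 12 N if the arm has been leant on.
- slide_box: Loose orange plastic microscope slide box, 100 x 85 x 35 mm, 0.16 kg. The origin is the centre of its underside. Leave it alone.
- oil_bottle: Loose small amber immersion-oil bottle, 32 mm across, 68 mm tall, 0.05 kg, standing upright. The origin is the centre of its underside. Leave it alone.
- tally_counter: Loose round steel hand tally counter lying on its back, 48 mm across, 40 mm tall with its push button, 0.09 kg. The origin is the centre of its underside. Leave it alone.
- slide_mailer: Loose white plastic slide mailer with a blue lid face, 86 x 32 x 17 mm, 0.04 kg, lying flat. The origin is the centre of its underside. Leave it alone.

How it is judged (in metres and radians):
On the way, in this order (a step that is already met when the one before it is completed fails the run):
1. the pawl is thrown over and stays clear of the teeth while the arm is still up (value of joint each of pawl, rest_arm above 0.2 rad), for 0.2 s.
2. the arm has been pushed down onto its stop (value of joint rest_arm below 0.03 rad), for 0.2 s.
At the end, for the whole second after the job is handed in: The padded arm lies down on its stop (joint within 0.03 rad of level) and is at rest, the pawl is still thrown out of the teeth (above 0.2 rad), and the slide box, oil bottle, tally counter and slide mailer stand within 15 mm of where they were, the bottle upright (value of joint rest_arm below 0.03 rad and value of joint pawl above 0.2 rad and velocity of joint rest_arm between -0.05 and 0.05 rad/s and distance of each of slide_box, oil_bottle, tally_counter, slide_mailer from where it was at the start of the episode below 0.015 m and angle between oil_bottle's own z axis and vertical below 0.35 rad); the robot touches nothing.
It fails at once if a bystander (slide box, oil bottle, tally counter, slide mailer) is moved by more than 15 mm or the bottle is tipped (distance of any of slide_box, oil_bottle, tally_counter, slide_mailer from where it was at the start of the episode above 0.015 m or angle between oil_bottle's own z axis and vertical above 0.35 rad).
It fails at once if the arm is leant on with more than 20 N while the pawl is still in the teeth (value of joint pawl below 0.1 rad and contact force between any of the fingers, the arm and rest_pad above 20 N).
It fails at once if the arm of the rest is lifted (value of joint rest_arm above 0.8 rad or (velocity of joint rest_arm above 0.4 rad/s and value of joint rest_arm above 0.06 rad)).
It fails at once if the arm is slammed down (faster than 2.5 rad/s) (velocity of joint rest_arm below -2.5 rad/s).
It also fails if it takes over 35 s, if anything falls off the work surface, if the arm or the gripper's body presses on something with over 40 N, if the wrist force passes 120 N, or if a joint passes its speed limit or range.

ROBOT

A 6-joint arm with a two-finger parallel gripper is mounted at the origin on the work surface. World frame = base frame: x ahead of the robot, y to its left, z up, the work surface at z = 0. Lengths are in mm, angles in rad, forces in N, time in s.
With the tool pointing down it reaches from about 400 to 925 mm from the base axis. Payload 12.5 kg.
Tool frame: the origin (TCP) lies midway between the tips of the shut fingers; the grasp point (between the pads) lies 19 mm behind it (env.grip_depth is the distance from the TCP to the grasp point, in mm); z points along the fingers, y is the line along which they close (so a half turn about z gives the same grasp; the last joint's range is limited). The gripper opens to 95 mm and grips with 3 to 60 N. Pads are 20 mm wide; open, the fingers measure 119 mm over their backs; the gripper's body (75 mm by 180 mm) begins 59 mm behind the grasp point.
Start: joints at [1.043, 0.491, 1.559, -0, 1.092, -0.106], TCP at [255.863, 570.246, 214.661] pointing down, gripper open.
Joint ranges: [-3.1, 3.1], [-0.84, 2.19], [0.05, 2.79], [-1.13, 4.28], [0.06, 2.93], [-2.69, 2.69]. Speed limits (rad/s): [2.22, 2.22, 2.79, 3.14, 3.14, 3.14].

INTERFACE

Orientations are given as [roll, pitch, yaw] about the fixed x, y, z axes, in that order (R = Rz(yaw) Ry(pitch) Rx(roll)).
In Python, from cell import monitor, viewer, order, env gives the robot as it stands.
- The arm moves only by the tool move_arm, never from a script. Its argument "moves" is one flat list of numbers, 4 for each row, row after row: the shift along the tool's x, y, z normalised to -1 to 1, where 1 is 0.15 m, then the turn about the tool's z normalised to -1 to 1, where 1 is pi/2 rad. A call has 1 to 10 rows; each row shifts and turns the commanded pose from where the row before left it, along the tool's axes as they then stand; what a row does not reach is not made up. A row lasts 1/8 s, in which the tool goes at most 62.5 mm and 10.7 degrees, less where a joint would pass 70% of its speed; a pose out of reach is approached as far as the arm can. A call with a number of a shift or a turn outside -1 to 1 is refused whole. A call with a gripper value outside its range is refused whole. "claw" is the finger opening in mm, from 0 to 95.1, set as the call begins (left out, the last holds). The fingers move at their own pace and stop on an object; the grip force is fixed at half the most. Time passes only in rows, so rows that do not move let the fingers close. It gives the time, the measured TCP pose, the force, the opening and the grip force at its end, in the units of the state.
- monitor.state(): the state, without advancing time (a new reading comes with each control period).
- viewer.read_camera(name): name is "scene" or "top"; returns the picture (480x640x3 uint8, red, green, blue); there is no depth.
- viewer.camera_info(name): a dict with "K" (3x3 intrinsics, pixels), "dist_coeffs" ([k1, k2, p1, p2, k3] as OpenCV has them; the pictures are not rectified), "camera_from_world" (4x4, takes a point from world to camera coordinates). Camera axes: x right, y down, z forward; pixel columns grow to the right and rows downward; lengths in mm; the calibration is good to about 2 mm. A picture is of the moment at which its call begins. camera_info takes no time and is no camera call.
- order.job_done(): hands the job in; it is judged then, once.
The state is a dict: "t": time; "joints": joint angles; "qvel": joint speeds; "tau": joint torques, N m; "eef_pos": TCP position; "tcp_rot": TCP orientation; "ft_force": force on the tool from outside, world axes, zero at the start; "moment": the same for the moment, N m; "opening": opening from 0.0 (shut) to 1.0 (fully open); "grip_force": force on a finger pad.
Only numpy, scipy, OpenCV 4.12 (cv2) and the standard library are available. Lean on these libraries where they do the work, as an engineer would, in place of code of your own. Each camera call takes 0.05 s, during which the arm holds its last target. There are 200 camera calls.

## Working session

There is one attempt and no reset: what is moved stays moved. The work goes in short steps, Python scripts to look and compute and a tool call to move; the robot and the scene stay as the last step left them, time stands still between calls to the robot, and variables do not carry over. Pictures are saved under pics/ and viewed, at most 10 in all, crops included, and the job is handed in when it is done.

Besides the shell and the picture viewer there is one more tool, called after "Call:" as a command line: name --argument value ..., lists and objects as JSON in quotes. move_arm: Moves the arm, as the interface text tells. Scaled input: -1 to 1 covers 0.15 m each way for a shift and pi/2 rad each way for a turn. Its arguments: {"type":"object","properties":{"moves":{"type":"array"},"claw":{"type":"number"}},"required":["moves"]}

```bash
mkdir -p pics; python3 - <<'E'
from cell import monitor, viewer
import cv2
for n in ("scene","top"):
    cv2.imwrite(f"pics/{n}0.png", viewer.read_camera(n)[:,:,::-1])
    i=viewer.camera_info(n); print(n,i["K"],i["dist_coeffs"],i["camera_from_world"])
print(monitor.state())
E
```

```text
scene [[464.02314579   0.         322.91016566]
 [  0.         464.02314579 242.3827575 ]
 [  0.           0.           1.        ]] [-0.04941331  0.          0.          0.          0.        ] [[-8.89273817e-01  4.57062505e-01 -1.69099103e-02  4.99981784e+02]
 [ 2.74319524e-01  5.03410615e-01 -8.19345197e-01 -8.05678464e+01]
 [-3.65979339e-01 -7.33260949e-01 -5.73051048e-01  1.01548084e+03]
 [ 0.00000000e+00  0.00000000e+00  0.00000000e+00  1.00000000e+00]]
top [[513.96002822   0.         319.76976559]
 [  0.         513.96002822 239.55815454]
 [  0.           0.           1.        ]] [0.01245137 0.         0.         0.         0.        ] [[-1.67675428e-02 -9.99771304e-01  1.32736609e-02  2.88834537e+01]
 [-9.96013108e-01  1.55382432e-02 -8.78433401e-02  5.64935019e+02]
 [ 8.76170013e-02 -1.46936572e-02 -9.96045861e-01  7.33223419e+02]
 [ 0.00000000e+00  0.00000000e+00  0.00000000e+00  1.00000000e+00]]
{'t': 0.1, 'joints': array([ 1.04342684e+00,  4.91491548e-01,  1.55936912e+00,  1.28722233e-05,
        1.09174101e+00, -1.05615197e-01]), 'qvel': array([ 1.03452068e-03, -2.46534194e-03, -6.22355877e-04, -5.80971146e-04,
       -9.71771898e-05, -1.23129169e-03]), 'tau': array([ 2.60929912e-03, -6.13632488e+01, -2.58605665e+01,  6.94078999e-02,
        4.70828125e-02, -7.25177392e-05]), 'eef_pos': array([255.72677684, 570.05158238, 214.1316768 ]), 'tcp_rot': array([-3.14059045e+00, -1.17724120e-04,  2.71983237e+00]), 'ft_force': array([-0.65347914,  0.45227002, -0.44808232]), 'moment': array([-0.03237171, -0.00967219,  0.01290251]), 'grip_force': 0.0, 'opening': 0.9995805046720133}
```

View pics/scene0.png

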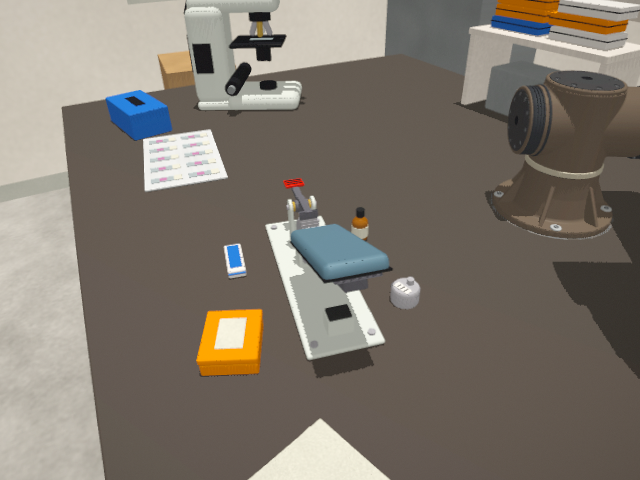

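View pics/top0.png

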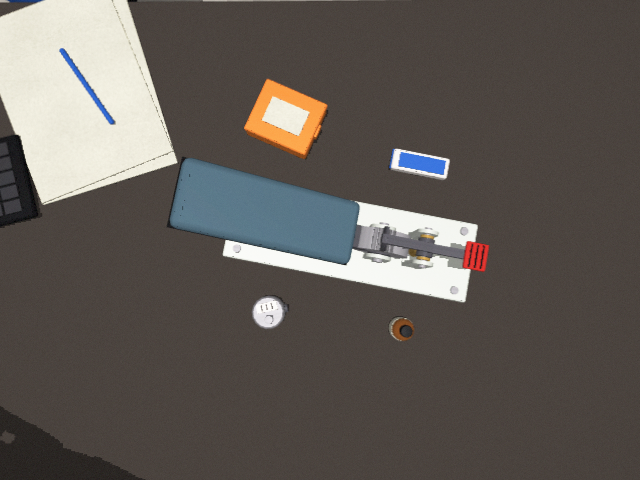

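Scene: paddle at about (294,184), plate corners (266,224), (309,348), (382,340). Top: red paddle at (476,256), plate corners (477,224), (465,301), (223,257). The pad runs from (183,158)/(169,226) at the free end to (358,203)/(348,263), with the bottle and counter on the near side and the box and mailer on the far side.

```bash
cat > h.py <<'E'
import cv2, numpy as np
from cell import monitor, viewer
def proj(n,P):
    i=viewer.camera_info(n); T=np.array(i["camera_from_world"])
    return cv2.projectPoints(np.float64(P).reshape(-1,3),cv2.Rodrigues(T[:3,:3])[0],T[:3,3],np.array(i["K"]),np.array(i["dist_coeffs"]))[0][:,0]
def ray(n,uv,z):
    i=viewer.camera_info(n); T=np.array(i["camera_from_world"]);R=T[:3,:3]
    p=cv2.undistortPoints(np.float64([[uv]]),np.array(i["K"]),np.array(i["dist_coeffs"]))[0,0]
    d=R.T@[*p,1]; c=-R.T@T[:3,3]; return c+d*(z-c[2])/d[2]
def red(n,im):
    a=im.astype(int); m=((a[...,0]>110)&(a[...,1]<50)&(a[...,2]<50)).astype('uint8')
    k,l,s,c=cv2.connectedComponentsWithStats(m); j=1+s[1:,4].argmax(); return c[j],s[j]
E
python3 - <<'E'
from h import *
from scipy.optimize import least_squares
obs={}
for n in("scene","top"):
    c,s=red(n,cv2.imread(f"pics/{n}0.png")[:,:,::-1]); print(n,c,s); obs[n]=c
loc=[("top",(-118,0,115),obs["top"]),("scene",(-118,0,115),obs["scene"]),
("top",(-145,60,11),(477,224)),("top",(-145,-60,11),(465,301)),("top",(225,-60,11),(223,257)),
("top",(-145,-60,11),(465,301)),("scene",(-145,60,11),(266,224)),("scene",(225,60,11),(309,348)),("scene",(225,-60,11),(382,340))]
def W(p,P):
    c,s=np.cos(p[2]),np.sin(p[2]); x,y,z=P
    return (p[0]+c*x-s*y,p[1]+s*x+c*y,z)
best=None
for sg in(1,-1):
  for y0 in np.arange(-3,3,.7):
    f=lambda p:np.concatenate([(proj(n,W(p,(P[0],sg*P[1],P[2])))[0]-uv) for n,P,uv in loc])
    r=least_squares(f,[600,100,y0],loss='soft_l1',x_scale=[100,100,1])
    if best is None or r.cost<best[1].cost: best=(sg,r,f)
sg,r,f=best; p=r.x; print(sg,p,r.cost); print(f(p).reshape(-1,2).round(1))
def pad(th,x,y,z=35): return W(p,(x*np.cos(th)-z*np.sin(th),y,55+x*np.sin(th)+z*np.cos(th)))
po=[((290,42.5),(183,158)),((290,-42.5),(169,226)),((55,42.5),(358,203)),((55,-42.5),(348,263))]
g=lambda t:np.concatenate([proj("top",pad(t[0],a[0],sg*a[1]))[0]-uv for a,uv in po])
q=least_squares(g,[.5]);th=q.x[0];print("theta",th,g(q.x).reshape(-1,2).round(1))
print("paddle",W(p,(-118,0,116)),ray("top",obs["top"],116),ray("scene",obs["scene"],116))
for x in(185,200,250):print("pad",x,pad(th,x,0),"level",pad(0,x,0))
for nm,uv,z in(("bottle",(403,330),68),("counter",(268,313),30),("box",(287,119),35),("mailer",(420,163),17)):print(nm,ray("top",uv,z).round())
E
```

```text
scene [293.02521008 183.05042017] [284 179  20   9 119]
top [479.38931298 255.14503817] [473 243  14  26 131]Traceback (most recent call last):
  File "<stdin>", line 16, in <module>
    return func(*args, **kwargs)
    vector_fun = VectorFunction(
        fun_wrapped,
    ...<6 lines>...
        workers=workers
    )
    self.J, dct = approx_derivative(
                  ~~~~~~~~~~~~~~~~~^
        self.fun_wrapped, self.x, f0=self.f, **finite_diff_options
        ^^^^^^^^^^^^^^^^^^^^^^^^^^^^^^^^^^^^^^^^^^^^^^^^^^^^^^^^^^
    )
    ^
    J, _nfev = _dense_difference(fun_wrapped, x0, f0, h,
               ~~~~~~~~~~~~~~~~~^^^^^^^^^^^^^^^^^^^^^^^^
                             use_one_sided, method,
                             ^^^^^^^^^^^^^^^^^^^^^^
                             mf)
                             ^^^
    df = [f_eval - f0 for f_eval in f_evals]
                                    ^^^^^^^
    f = np.atleast_1d(self.fun(x, *self.args, **self.kwargs))
                      ~~~~~~~~^^^^^^^^^^^^^^^^^^^^^^^^^^^^^^
    return np.atleast_1d(self.fun(x))
                         ~~~~~~~~^^^
    return self.f(x, *self.args, **self.kwargs)
           ~~~~~~^^^^^^^^^^^^^^^^^^^^^^^^^^^^^^
  File "<stdin>", line 15, in <lambda>
  File "h.py", line 4, in proj
    i=viewer.camera_info(n); T=np.array(i["camera_from_world"])
ValueError: time passes only in moves, steps and waits
```

```bash
python3 - <<'E'
import pickle
from cell import viewer
pickle.dump({n:viewer.camera_info(n) for n in("scene","top")},open("ci.pkl","wb"))
E
sed -i 's/viewer.camera_info(n)/CI[n]/; 1a import pickle; CI=pickle.load(open("ci.pkl","rb"))' h.py
cat > fit.py <<'E'
from h import *
from scipy.optimize import least_squares
obs={"scene":(293.5,183.5),"top":(476,256.5)}
loc=[("top",(-118,0,116),obs["top"]),("scene",(-118,0,116),obs["scene"]),
("top",(-145,60,11),(477,224)),("top",(-145,-60,11),(465,301)),("top",(225,-60,11),(223,257)),
("scene",(-145,60,11),(266,224)),("scene",(225,60,11),(309,348)),("scene",(225,-60,11),(382,340))]
sg=-1
def W(p,P):
    c,s=np.cos(p[2]),np.sin(p[2]); x,y,z=P
    return (p[0]+c*x-s*y,p[1]+s*x+c*y,z)
f=lambda p:np.concatenate([(proj(n,W(p,(P[0],sg*P[1],P[2])))[0]-uv) for n,P,uv in loc])
r=least_squares(f,[560,0,1.5],loss='soft_l1',x_scale=[100,100,1])
p=r.x; print(p,r.cost); print(f(p).reshape(-1,2).round(1).tolist())
def pad(th,x,y,z=35): return np.array(W(p,(x*np.cos(th)-z*np.sin(th),y,55+x*np.sin(th)+z*np.cos(th)))).round(1)
po=[((290,42.5),(183,158)),((290,-42.5),(169,226)),((55,42.5),(358,203)),((55,-42.5),(348,263))]
g=lambda t:np.concatenate([proj("top",pad(t[0],a[0],sg*a[1]))[0]-uv for a,uv in po])
E
python3 - <<'E'
from fit import *
q=least_squares(g,[.5],diff_step=.01);th=q.x[0];print("theta",th,g(q.x).reshape(-1,2).round(1).tolist())
print("paddle",W(p,(-118,0,116)),ray("top",obs["top"],116),ray("scene",obs["scene"],116))
for x in(185,200,250):print("pad",x,pad(th,x,0),"level",pad(0,x,0))
for nm,uv,z in(("bottle",(403,330),68),("counter",(268,313),30),("box",(287,119),35),("mailer",(420,163),17)):print(nm,ray("top",uv,z).round())
E
```

```text
[556.23939746 -65.17634808   1.36834852] 19.787013722704973
[[-0.2, -0.3], [-1.0, -4.1], [0.7, 0.3], [0.0, 2.0], [-2.0, -0.0], [-2.0, -0.7], [-1.4, 8.6], [3.9, -1.1]]
theta 0.34504493621944804 [[-1.2, -0.8], [-2.5, 2.2], [3.1, -0.0], [1.6, 3.1]]
paddle (np.float64(532.5134035070737), np.float64(-180.76647399920478), 116) [ 532.09366148 -181.04394227  116.        ] [ 537.78609038 -164.4242944   116.        ]
pad 185 [588.9  93.8 150.5] level [593.4 116.   90. ]
pad 200 [591.7 107.6 155.6] level [596.5 130.7  90. ]
pad 250 [601.2 153.7 172.5] level [606.5 179.7  90. ]
bottle [435. -92.  68.]
counter [460.  96.  30.]
box [745.  65.  35.]
mailer [ 680. -134.   17.]
```

```bash
python3 - <<'E'
from fit import *
rect=lambda P:np.float32([W(p,a) for a in P])
plate=rect([(-145,-60,11),(-145,60,11),(225,60,11),(225,-60,11)])
pd=rect([(-133,-18,116),(-133,18,116),(-103,18,116),(-103,-18,116)])
out=[]
for n,(x,y,w,h),k in(("scene",(250,160,150,200),2.7),("top",(160,140,340,170),1.15)):
    im=cv2.imread(f"pics/{n}0.png")[y:y+h,x:x+w]; s=540/h if n=="scene" else 400/w
    im=cv2.resize(im,None,fx=s,fy=s,interpolation=cv2.INTER_CUBIC)
    pads=[pad(t,a,b) for t in(.345,) for a,b in((55,-42.5),(55,42.5),(290,42.5),(290,-42.5))]
    for Q,c in((plate,(0,255,0)),(pd,(255,255,0)),(pads,(0,255,255))):
        cv2.polylines(im,[np.int32(((proj(n,Q)-[x,y]+.5)*s))],True,c,1)
    out.append(im)
H=max(o.shape[0] for o in out)
cv2.imwrite("pics/ov.png",np.hstack([cv2.copyMakeBorder(o,0,H-o.shape[0],0,0,0) for o in out]))
E
```

```text
[556.23939746 -65.17634808   1.36834852] 19.787013722704973
[[-0.2, -0.3], [-1.0, -4.1], [0.7, 0.3], [0.0, 2.0], [-2.0, -0.0], [-2.0, -0.7], [-1.4, 8.6], [3.9, -1.1]]
```

View pics/ov.png

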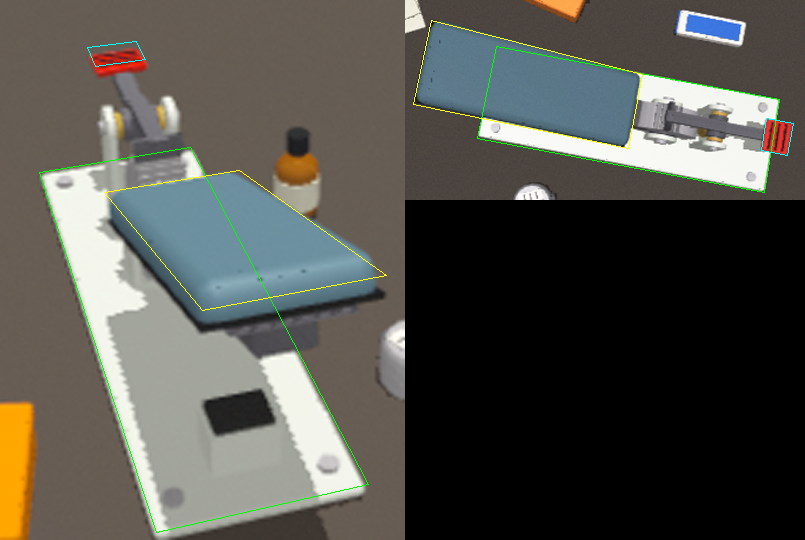

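The fit holds: paddle at about (532, -181), slightly below 116 mm, and arm angle about 0.36 rad. I'll shut the gripper and move over.

Call:
move_arm --moves '[-0.28,-0.12,-0.04,0,-0.28,-0.12,-0.04,0,-0.28,-0.12,-0.04,0,-0.28,-0.12,-0.04,0,-0.28,-0.12,-0.04,0,-0.28,-0.12,-0.04,0,-0.28,-0.12,-0.04,0,-0.28,-0.12,-0.04,0,0,0,0,0]' --claw 0

```text
t: 1.23
eef_pos: [505.1, 299.3, 262.6]
tcp_rot: [-3.142, 0.0, 2.716]
ft_force: [-0.3, 0.3, -0.6]
opening: 0.11
grip_force: 0.0
```

Call:
move_arm --moves '[-0.15,-0.28,0,0,-0.15,-0.28,0,0,-0.15,-0.28,0,0,-0.15,-0.28,0,0,-0.15,-0.28,0,0,-0.15,-0.28,0,0,-0.15,-0.28,0,0,-0.15,-0.28,0,0,-0.15,-0.28,0,0,-0.15,-0.28,0,0]'

```text
t: 2.48
eef_pos: [536.7, -174.6, 262.4]
tcp_rot: [3.141, -0.001, 2.72]
ft_force: [0.1, 0.5, 0.4]
opening: 0.002
grip_force: 0.0
```

Call:
move_arm --moves '[0,0,0,0,0,0,0,0]'

```text
t: 2.72
eef_pos: [536.6, -173.0, 262.3]
tcp_rot: [3.141, -0.001, 2.72]
ft_force: [0.8, 0.4, 1.0]
opening: 0.001
grip_force: 0.0
```

Call:
move_arm --moves '[0.005,-0.06,0.18,0,0,0,0.18,0,0,0,0.18,0,0,0,0.18,0,0,0,0.18,0,0,0,0,0]'

```text
t: 3.48
eef_pos: [531.8, -180.1, 126.4]
tcp_rot: [3.141, -0.003, 2.721]
ft_force: [-0.1, 0.9, 0.7]
opening: 0.002
grip_force: 0.0
```

Call:
move_arm --moves '[0,0,0.02,0,0,0,0.02,0,0,0,0.02,0,0,0,0.02,0]'

```text
t: 3.98
eef_pos: [532.5, -182.0, 115.7]
tcp_rot: [3.142, 0.0, 2.72]
ft_force: [1.1, 0.2, 1.0]
opening: 0.006
grip_force: 0.0
```

Call:
move_arm --moves '[0,0,0.02,0,0,0,0.02,0]'

```text
t: 4.22
eef_pos: [532.5, -182.3, 109.7]
tcp_rot: [-3.141, 0.001, 2.72]
ft_force: [-0.8, -2.3, 3.1]
opening: 0.005
grip_force: 1.4
```

Call:
move_arm --moves '[0,0,0.02,0,0,0,0.01,0]'

```text
t: 4.47
eef_pos: [532.3, -181.7, 104.7]
tcp_rot: [3.141, -0.001, 2.72]
ft_force: [-0.3, -0.3, -0.2]
opening: 0.004
grip_force: 0.0
```

Call:
move_arm --moves '[0,0,0.015,0,0,0,0.015,0]'

```text
t: 4.72
eef_pos: [532.5, -181.8, 100.6]
tcp_rot: [3.141, 0.0, 2.72]
ft_force: [-1.2, 0.9, 7.9]
opening: 0.007
grip_force: 4.2
```

Call:
move_arm --moves '[0,0,0.01,0,0,0,0,0]'

```text
t: 4.97
eef_pos: [532.7, -181.8, 100.2]
tcp_rot: [3.141, 0.001, 2.72]
ft_force: [-2.7, 2.3, 13.4]
opening: 0.003
grip_force: 6.3
```

Call:
move_arm --moves '[0,0,-0.05,0,0,0,-0.2,0,0,0,-0.3,0,0,0,-0.3,0,0,0,-0.15,0,0,0,0,0]'

```text
t: 5.72
eef_pos: [532.8, -182.1, 250.6]
tcp_rot: [3.142, 0.003, 2.72]
ft_force: [-0.3, -0.3, -0.0]
opening: 0.005
grip_force: 0.0
```

```bash
python3 - <<'E'
from h import *
o=[]
for n in("scene","top"):
    im=viewer.read_camera(n); print(red(n,im)); im=im[:,:,::-1]; cv2.imwrite(f"pics/{n}1.png",im)
    x,y,w,h=(230,150,200,150) if n=="scene" else (330,150,200,150)
    for a in((cv2.imread(f"pics/{n}0.png"),im) if n=="scene" else (im,)): o.append(cv2.resize(a[y:y+h,x:x+w],(400,300),interpolation=cv2.INTER_CUBIC))
o.append(o[0]*0)
cv2.imwrite("pics/c1.png",np.vstack([np.hstack(o[:2]),np.hstack(o[2:])]))
E
```

```text
(array([293.63793103, 189.36206897]), array([284, 185,  20,   8,  58], dtype=int32))
(array([472.05501618, 257.74110032]), array([462, 243,  23,  29, 309], dtype=int32))
```

View pics/c1.png

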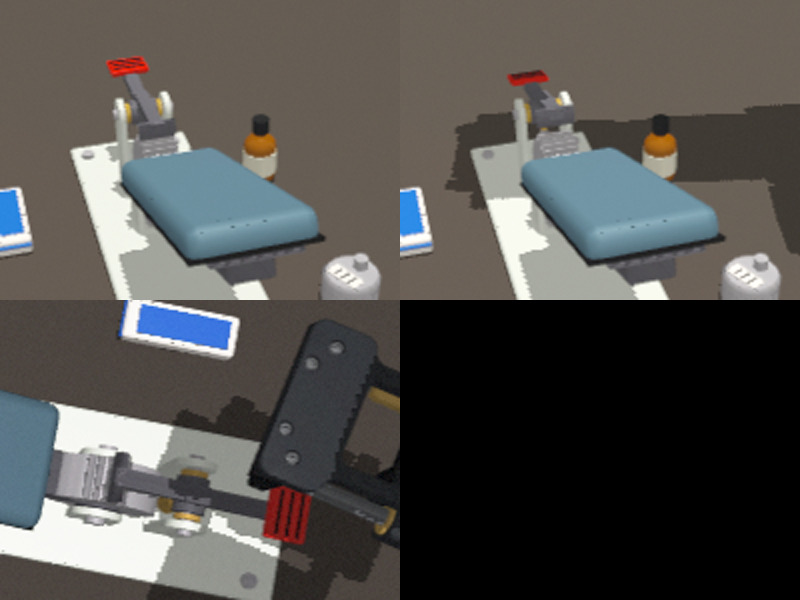

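The paddle has dropped about 6 px in the scene picture (red at (294,183) before, (294,189) now) and stays there with the hand away. The pad has not moved. Next I move over the pad.

Call:
move_arm --moves '[0.055,0.25,0,0,0.055,0.25,0,0,0.055,0.25,0,0,0.055,0.25,0,0,0.055,0.25,0,0,0.055,0.25,0,0,0.055,0.25,0,0,0.055,0.25,0,0,0,0,0,0]'

```text
t: 6.95
eef_pos: [594.7, 120.8, 247.2]
tcp_rot: [-3.141, -0.002, 2.723]
ft_force: [-0.0, -0.9, -0.3]
opening: 0.004
grip_force: 0.0
```

Call:
move_arm --moves '[0,0,0.16,0,0,0,0.16,0,0,0,0.13,0,0,0,0.05,0,0,0,0,0]'

```text
t: 7.58
eef_pos: [594.9, 118.3, 173.6]
tcp_rot: [-3.141, -0.001, 2.719]
ft_force: [-0.1, 0.1, 0.5]
opening: 0.007
grip_force: 0.0
```

Call:
move_arm --moves '[0,0,0.025,0,0,0,0.025,0,0,0,0.025,0,0,0,0.025,0,0,0,0.025,0,0,0,0.025,0]'

```text
t: 8.32
eef_pos: [595.7, 119.1, 152.5]
tcp_rot: [3.14, 0.002, 2.72]
ft_force: [0.6, 1.6, 6.5]
opening: 0.007
grip_force: 2.3
```

Call:
move_arm --moves '[0,0,0.025,0,0,0,0.025,0,0,0,0.025,0,0,0,0.025,0]'

```text
t: 8.82
eef_pos: [595.7, 119.2, 137.5]
tcp_rot: [3.14, 0.002, 2.72]
ft_force: [0.3, 2.7, 5.4]
opening: 0.003
grip_force: 2.3
```

Moves freely at about 5 N. I'll keep pushing.

Call:
move_arm --moves '[0,0,0.025,0,0,0,0.025,0,0,0,0.025,0,0,0,0.025,0,0,0,0.025,0,0,0,0.025,0]'

```text
t: 9.57
eef_pos: [595.8, 119.3, 115.0]
tcp_rot: [3.14, 0.002, 2.72]
ft_force: [0.9, 2.5, 5.4]
opening: 0.006
grip_force: 2.4
```

Call:
move_arm --moves '[0,0,0.025,0,0,0,0.025,0,0,0,0.025,0,0,0,0.025,0]'

```text
t: 10.07
eef_pos: [595.8, 119.3, 100.0]
tcp_rot: [3.14, 0.002, 2.72]
ft_force: [0.7, 2.9, 4.4]
opening: 0.006
grip_force: 2.4
```

Call:
move_arm --moves '[0,0,0.02,0,0,0,0.015,0,0,0,0.01,0]'

```text
t: 10.45
eef_pos: [595.3, 118.9, 92.6]
tcp_rot: [3.141, 0.001, 2.72]
ft_force: [2.2, 2.0, 4.2]
opening: 0.003
grip_force: 2.4
```

Call:
move_arm --moves '[0,0,0.01,0,0,0,0.01,0]'

```text
t: 10.7
eef_pos: [595.3, 118.9, 90.1]
tcp_rot: [3.141, 0.001, 2.72]
ft_force: [-4.0, 3.6, 22.7]
opening: 0.006
grip_force: 11.2
```

Call:
move_arm --moves '[0,0,0.01,0,0,0,0,0,0,0,0,0]'

```text
t: 11.08
eef_pos: [595.3, 118.9, 90.0]
tcp_rot: [3.141, 0.002, 2.72]
ft_force: [-4.6, 2.5, 25.8]
opening: 0.004
grip_force: 12.6
```

On the stop: the face is at 90 mm and the force has jumped. I'll withdraw and check.

Call:
move_arm --moves '[0,0,-0.03,0,0,0,-0.1,0,0,0,-0.3,0,0,0,-0.3,0,0,0,-0.3,0,0,0,0,0,0,0,0,0]'

```text
t: 11.95
eef_pos: [594.5, 118.6, 241.9]
tcp_rot: [-3.141, -0.001, 2.72]
ft_force: [-0.2, -0.2, -0.8]
opening: 0.003
grip_force: 0.0
```

```bash
python3 - <<'E'
from h import *
o=[]
for n in("scene","top"):
    im=viewer.read_camera(n); print(red(n,im)); o.append(cv2.resize(im[:,:,::-1],(400,300),interpolation=cv2.INTER_AREA) if n=="top" else im[150:360,170:450,::-1])
o[0]=cv2.resize(o[0],(400,300)); cv2.imwrite("pics/end.png",np.hstack(o))
E
```

```text
(array([293.42682927, 188.68292683]), array([284, 186,  20,   7,  82], dtype=int32))
(array([470., 247.]), array([470, 247,   1,   1,   1], dtype=int32))
```

View pics/end.png

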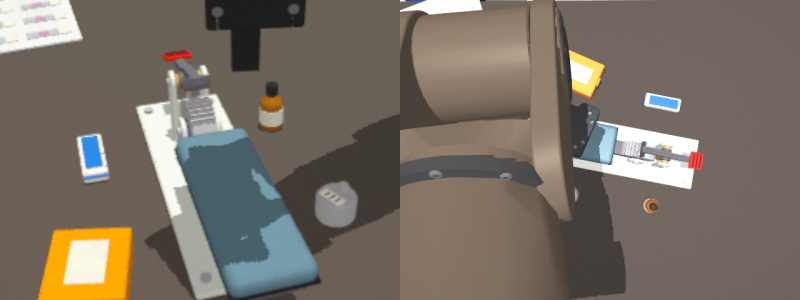

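The pad lies level along the base. The paddle is still down (scene row 189), the box, bottle, counter and mailer are in place, and the hand is clear.

```bash
python3 -c "
from cell import order
print(order.job_done())"
```

```text
the job is handed in; nothing more can be done
None
```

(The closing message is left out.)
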